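# Press the topping-box cover down and slide it shut under its leaf spring

## Task

Close the steel topping box on the pizza counter: press the red cover down hard against its sprung black seal with the fingertips and, keeping it pressed, slide it in under the brass leaf spring until it is fully home against the end stop, so that the spring alone holds it down once you let go and move clear. Only press and push the cover, never lift it or tip it up, and leave everything else where it stands.

Things in the scene. Friction and masses are not known exactly. Their poses are not given: they have to be found in the camera images.
- box: Steel topping box fixed to the counter, 350 x 132 plus side deck. Origin on the counter under the centre line of the cover's track; x is the direction in which the cover closes (away from the robot, within 30 degrees), y left, z up. Reaches x = -190 to 160. Side guides: inner faces y = +-57, tops z = 66. Side deck with cup and pot: y = 67 to 149, z = 30. Rear lip x = -187, z = 60.
- cover: Loose red plate, 140 (x, along the track) x 110 x 8 thick, about 220 g, slick. Origin: centre of its underside, x towards the closing end. White rib on top, 8 thick in x, 80 in y, 12 tall, centred at x = -12: fingers pressing on the flat behind it (x = -70 to -16) can push the cover by it. Starts level on the seal 81 to 131 short of home, underside z = 56, top 64.
- press (a point): Point on the cover's top face behind the rib, on the centre line, 42 behind the cover's centre: a place to press.
- home (a point): Point fixed to the box where the cover's origin lies when it is fully home against the end stop and held down: box x = 26.5, y = 0, z = 47. (End stop's face: box x = 96.5. A steel bridge spans the track at box x = 80 to 130, y = -72 to 72, top z = 82.)
- spring_nose (a point): Lowest point of the unbent leaf spring, fixed to the box at x = 40, y = 0, z = 53. From here a lip turns up towards the robot to x = 26, underside z = 59. An unpressed cover butts against the lip and cannot enter; its top must be pressed to about z = 58 or lower (6 or more down) to pass under.
- seal (a joint): Depth in m by which the black sprung seal frame under the cover is pressed down: 0 up, 0.009 at its bottom stop. The springs push up with 5 N at 0 and 9.5 N at 0.009; the frame goes straight down without tilting.
- leaf: Brass leaf spring, 50 wide, 2 thick; origin at its pivot under the bridge (box x = 115, z = 64). It runs from there towards the robot and down to its nose, where it presses down with about 10 N. It rises 2 mm as the pressed cover goes under; expect 10 to 15 N of drag along the track.
- shaker: Bystander: cheese shaker, glass jar with steel cap, 68 across, 130 tall; origin under its centre.
- sauce: Bystander: orange sauce bottle, 62 across, 170 tall; origin under its centre.
- can: Bystander: tomato can, 74 across, 110 tall; origin under its centre.
- bowl: Bystander: steel bowl, 124 across, 50 tall; origin under its centre.
- cutter: Bystander: pizza cutter lying flat, black handle 125 long, wheel 90 across; origin where handle meets the head.
- dip: Bystander: white dip cup on the box's side deck, 56 across, 35 tall; origin under its centre.
- pot: Bystander: small amber spice pot with green cap on the box's side deck, 40 across, 58 tall; origin under its centre.
There are look-alikes about, which are no part of the job. Of the things shaped like the cover, the red one is meant.

How it is judged:
On the way:
1. the fingers hold the cover pressed down on its seal as its front edge passes under the leaf spring, before it is home (contact force between the fingers and cover above 3 N and value of joint seal above 0.004 m and x of cover in the frame of box between -0.04 and 0.0195 m), for 0.04 s.
At the end, for the whole second after the job is handed in: The cover rests within 6 mm of the end stop, under the leaf spring, level (within 0.06 rad), held down by the spring with more than 2 N so that the seal stays at least 6 mm down (cover's underside 44 to 50.5 mm above the counter), at rest and with the robot clear (x of cover in the frame of box above 0.0205 m and value of joint seal above 0.006 m and contact force between leaf and cover above 2 N and z of cover in the frame of box between 0.044 and 0.0505 m and angle between cover's own z axis and vertical below 0.06 rad and linear speed of cover below 0.02 m/s); the robot touches nothing.
It fails at once if the cover is lifted more than 10 mm above its seal or tipped by more than 0.25 rad (z of cover in the frame of box above 0.066 m or angle between cover's own z axis and vertical above 0.25 rad).
It fails at once if a bystander is shifted by more than 25 mm (distance of any of shaker, sauce, can, bowl, cutter, dip, pot from where it was at the start of the episode above 0.025 m).
It also fails if it takes over 35 s, if anything falls off the work surface, if the arm or the gripper's body presses on something with over 40 N, if the wrist force passes 120 N, or if a joint passes its speed limit or range.

## Robot

A 7-joint arm with a two-finger parallel gripper is mounted at the origin on the work surface. World frame = base frame: x ahead of the robot, y to its left, z up, the work surface at z = 0. Lengths are in m, angles in rad, forces in N, time in s.
With the tool pointing down it reaches from about 0.4 to 0.85 m from the base axis. Payload 10.4 kg.
Tool frame: the origin (TCP) lies midway between the tips of the shut fingers; the grasp point (between the pads) lies 19 mm behind it; z points along the fingers, x is the direction in which the jaws open and shut, and the axes are right-handed (so a half turn about z gives the same grasp; the last joint's range is limited). The gripper opens to 85 mm and grips with 20 to 120 N. Pads are 22 mm wide; open, the fingers measure 114 mm over their backs; the gripper's body (76 mm by 85 mm) begins 54 mm behind the grasp point. The pads swing forward as they close: fully open they stand 13 mm farther back than shut.
Start: joints at [1.262, 0.332, -0.065, 1.46, 0.022, 1.35, -0.088], TCP at [0.176, -0.6, 0.231] pointing down, gripper open.
Joint ranges: [-2.6, 2.6], [-0.5, 2.12], [-1.47, 1.34], [0.16, 2.42], [-1.27, 4.41], [0.06, 2.06], [-2.6, 2.6]. Speed limits (rad/s): [2.22, 2.22, 2.79, 2.79, 3.14, 3.14, 3.14].

## Interface

Orientations are given as a unit quaternion [x, y, z, w].
In Python, from workcell import manip, cams gives the robot as it stands.
- The arm moves only by the tool move_arm, never from a script. Its argument "moves" is a list of rows, each a list of 7 numbers: the turn, a rotation vector about the tool's x, y, z in degrees, then the shift along the tool's x, y, z in m, then the finger opening in m, from 0 to 0.0854. A call has 1 to 10 rows; each row is the pose to reach, as a shift and turn from the pose commanded when the call began, along the tool's axes at that moment; what a row does not reach only later rows make up. A row lasts 1/10 s, in which the tool goes at most 50 mm and 8.59 degrees, less where a joint would pass 70% of its speed; a pose out of reach is approached as far as the arm can. A call with a gripper value outside its range is refused whole. The fingers move at their own pace and stop on an object; "grip_force" is the grip in N (left out, the last holds). Time passes only in rows, so rows that repeat a pose let the fingers close. It gives the time, the measured TCP pose, the force and the opening at its end, in the units of the state.
- manip.get_obs(): the state, without advancing time (a new reading comes with each control period).
- cams.camera(name): name is "scene" or "top" or "wrist"; returns the picture (480x640x3 uint8, red, green, blue); there is no depth.
- cams.camera_params(name): a dict with "fx", "fy", "cx", "cy" (pixels), "xyz" and "rotation" of the camera in the world. Camera axes: x right, y up, looking along -z (the intrinsics and any distortion apply to the point x, -y, -z); pixel columns grow to the right and rows downward; lengths in m; the calibration is good to about 2 mm. A picture is of the moment at which its call begins: read the wrist's pose just before it. camera_params takes no time and is no camera call; for the wrist camera it gives the pose at the moment of the call.
- manip.hand_in(): hands the job in, once; it reports no verdict.
The state is a dict: "clock": time; "joint_pos": joint angles; "joint_velocities": joint speeds; "tau": joint torques, N m; "position": TCP position; "ee_rot": TCP orientation; "ft_force": force on the tool from outside, world axes, zero at the start; "torque": the same for the moment, N m; "grip_width": opening from 0.0 (shut) to 1.0 (fully open).
Only numpy, scipy, OpenCV 4.12 (cv2) and the standard library are available. Lean on these libraries where they do the work, as an engineer would, in place of code of your own. Each camera call takes 0.05 s, during which the arm holds its last target. There are 200 camera calls.

## Working session

There is one attempt and no reset: what is moved stays moved. The work goes in short steps, Python scripts to look and compute and a tool call to move; the robot and the scene stay as the last step left them, time stands still between calls to the robot, and variables do not carry over. Pictures are saved under pics/ and viewed, about 8 in all and at most 12, crops included, and the job is handed in when it is done.

Besides the shell and the picture viewer there is one more tool, called as a command line: name --pt "numbers of a row" for each row, then --argument value for the rest. move_arm: Moves the arm, as the interface text tells. Its arguments: {"type":"object","properties":{"moves":{"type":"array","items":{"type":"array","items":{"type":"number"}}},"grip_force":{"type":"number"}},"required":["moves"]}

```bash
mkdir -p pics; python3 - <<'E'
from workcell import manip,cams
import cv2
for n in("top","scene"):
    cv2.imwrite(f"pics/{n}1.png",cams.camera(n)[:,:,::-1]); print(n,cams.camera_params(n))
print(manip.get_obs())
E
```

```text
top {'fx': 434.3013205191211, 'fy': 434.3013205191211, 'cx': 323.2669180329285, 'cy': 236.8686846963652, 'xyz': array([0.39267171, 0.06064974, 1.12476836]), 'rotation': array([-0.03983609,  0.05291772,  0.70630568, -0.70480145])}
scene {'fx': 570.7701761827249, 'fy': 570.7701761827249, 'cx': 318.47197512391324, 'cy': 239.75787957532052, 'xyz': array([1.66950946, 0.10745109, 0.90094562]), 'rotation': array([0.31351358, 0.32617131, 0.65624727, 0.6038717 ])}
{'clock': 0.1, 'joint_pos': array([ 1.2623783 ,  0.33283006, -0.06474573,  1.46088086,  0.02158883,
        1.34994239, -0.08849462]), 'joint_velocities': array([ 0.00025857, -0.00151916, -0.00105853, -0.00107431,  0.00017945,
        0.00164317, -0.00013537]), 'tau': array([ 1.06359934e-03, -6.26746774e+01,  4.91721975e-02, -3.92431605e+01,
        1.64540496e-02,  6.81300779e-03,  6.35441165e-05]), 'position': array([ 0.17613652, -0.59928861,  0.23057104]), 'ee_rot': array([ 8.00626315e-01, -5.99163615e-01, -5.57871018e-04, -3.93621247e-04]), 'ft_force': array([ 0.47019926,  0.88971253, -0.44603177]), 'torque': array([ 0.03669465, -0.01552123,  0.02163611]), 'grip_width': 1.001176845484}
```

View pics/top1.png

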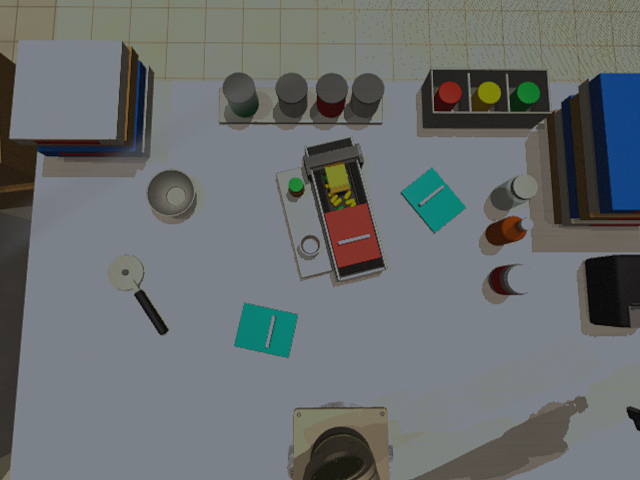

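View pics/scene1.png

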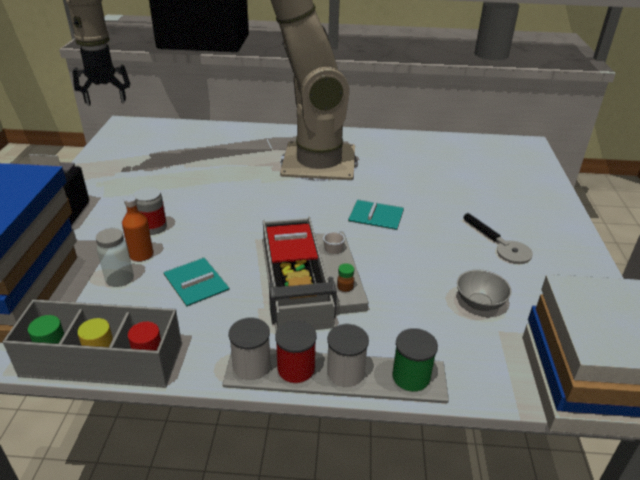

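The top view shows the red cover at about (352,236) and the bridge at about (335,157). Two teal plates are look-alikes. The scene view agrees. I'll enlarge the box next.

```bash
cat > h.py <<'E'
import numpy as np,cv2
from scipy.spatial.transform import Rotation as R
from workcell import manip,cams
def ray(p,uv):
    uv=np.atleast_2d(uv).astype(float)
    d=np.c_[(uv[:,0]-p['cx'])/p['fx'],-(uv[:,1]-p['cy'])/p['fy'],-np.ones(len(uv))]
    return R.from_quat(p['rotation']).apply(d)
def at(p,uv,z):
    d=ray(p,uv); z=np.broadcast_to(z,len(d)); return p['xyz']+d*((z-p['xyz'][2])/d[:,2])[:,None]
def proj(p,X):
    c=R.from_quat(p['rotation']).inv().apply(np.atleast_2d(X)-p['xyz'])
    return np.c_[p['cx']+p['fx']*c[:,0]/-c[:,2],p['cy']-p['fy']*c[:,1]/-c[:,2]]
def red(im):
    h=cv2.cvtColor(im,cv2.COLOR_RGB2HSV)
    return ((h[...,0]<8)|(h[...,0]>172))&(h[...,1]>140)&(h[...,2]>70)
E
python3 - <<'E'
from h import *
im=cv2.imread("pics/top1.png"); p=cams.camera_params("top")
m=red(im[:,:,::-1].copy()).astype(np.uint8); m[:190]=0;m[290:]=0;m[:,:310]=0;m[:,400:]=0
c=max(cv2.findContours(m,0,2)[0],key=cv2.contourArea)
r=cv2.minAreaRect(c); b=cv2.boxPoints(r); print(b, cv2.contourArea(c))
W=at(p,b,.064); print(W, W.mean(0)); 
for i in range(4): print(np.linalg.norm(W[i]-W[i-1]), np.degrees(np.arctan2(*(W[i]-W[i-1])[[1,0]])))
cv2.imwrite("pics/c1.png",cv2.resize(im[135:285,270:390],None,fx=4,fy=4,interpolation=2))
E
```

```text
[[323.64706 212.58826]
 [366.9412  201.76474]
 [380.76474 257.05887]
 [337.4706  267.8824 ]] 2422.0
[[ 0.5935163   0.03959904  0.064     ]
 [ 0.62097627 -0.06855096  0.064     ]
 [ 0.48259191 -0.10027015  0.064     ]
 [ 0.45627781  0.00630179  0.064     ]] [ 0.53834057 -0.03073007  0.064     ]
0.14122007717248616 13.637761335543642
0.11158167835312713 -75.7532955520071
0.1419730197827041 -167.09018869522455
0.10977253962153798 103.86971164865938
```

View pics/c1.png

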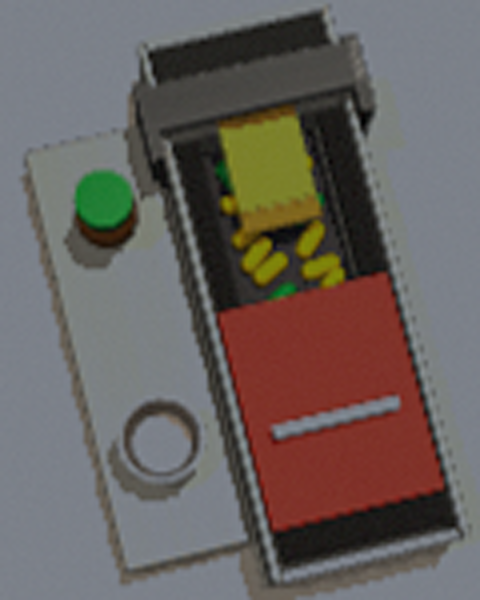

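```bash
cat >> h.py <<'E'
def rel(goal,yaw):
    """tool-frame shift and turn from current pose to TCP goal, pointing down, tool y along -box x"""
    o=manip.get_obs(); q=R.from_quat(o['ee_rot']); c,s=np.cos(yaw),np.sin(yaw)
    G=R.from_matrix(np.array([[s,-c,0],[-c,-s,0],[0,0,-1]]).T)
    return o['position'].round(4),q.inv().apply(goal-o['position']).round(4),np.degrees((q.inv()*G).as_rotvec()).round(2)
E
python3 - <<'E'
from h import *
p=cams.camera_params("top")
crop=np.array([[272,580],[462,535],[135,95],[356,40]])/4+[270,135]
print(at(p,crop,[.06,.06,.082,.082]))
# bridge far/near edge & cover corners from crop
cov=np.array([[217,312],[390,274],[443,490],[273,530]])/4+[270,135]
W=at(p,cov,.064)[:,:2]; c=W.mean(0); f=(W[0]+W[1]-W[2]-W[3]); yaw=np.arctan2(f[1],f[0])
print(W,c,np.degrees(yaw)); u=np.array([np.cos(yaw),np.sin(yaw)])
l=at(p,crop[:2],.06)[:,:2].mean(0); print("cover box x",(c-l)@u-.187,"lat",np.cross(u,c-l))
y=np.radians(13.5);u=np.array([np.cos(y),np.sin(y)])
print(rel(np.r_[c-.034*u,.12],y))
E
```

```text
[[ 0.42693532  0.00502809  0.06      ]
 [ 0.45412439 -0.11194109  0.06      ]
 [ 0.72573218  0.08882455  0.082     ]
 [ 0.76153577 -0.04888586  0.082     ]]
[[ 0.59247793  0.03810572]
 [ 0.61656453 -0.0698746 ]
 [ 0.48150644 -0.10021138]
 [ 0.45720697  0.00438926]] [ 0.53693896 -0.03189775] 13.330138739016602
cover box x -0.08821775216544189 lat -0.0012503303834077995
(array([ 0.1761, -0.5993,  0.2306]), array([-0.4442, -0.4722,  0.1112]), array([0.  , 0.08, 2.88]))<stdin>:9: DeprecationWarning: Arrays of 2-dimensional vectors are deprecated. Use arrays of 3-dimensional vectors instead. (deprecated in NumPy 2.0)
```

move_arm --pt "0 0 2.9 -0.444 -0.472 0.03 0" --pt "0 0 2.9 -0.444 -0.472 0.03 0" --pt "0 0 2.9 -0.444 -0.472 0.03 0" --pt "0 0 2.9 -0.444 -0.472 0.03 0" --pt "0 0 2.9 -0.444 -0.472 0.03 0" --pt "0 0 2.9 -0.444 -0.472 0.03 0" --pt "0 0 2.9 -0.444 -0.472 0.03 0" --pt "0 0 2.9 -0.444 -0.472 0.03 0" --pt "0 0 2.9 -0.444 -0.472 0.03 0" --pt "0 0 2.9 -0.444 -0.472 0.03 0" --grip_force 40

```text
clock: 1.1
position: [0.4292, -0.1669, 0.2081]
ee_rot: [0.785, -0.619, 0.0, 0.0]
ft_force: [1.3, -1.5, -0.2]
grip_width: -0.003
```

```bash
python3 - <<'E'
from h import *
print(rel(np.r_[.5039,-.0398,.20],np.radians(13.4)))
E
```

```text
(array([ 0.4292, -0.1669,  0.2081]), array([-0.1062, -0.1022,  0.008 ]), array([ 0.  , -0.03,  0.06]))
```

move_arm --pt "0 0 0 -0.106 -0.102 0.008 0" --pt "0 0 0 -0.106 -0.102 0.008 0" --pt "0 0 0 -0.106 -0.102 0.008 0" --pt "0 0 0 -0.106 -0.102 0.058 0" --pt "0 0 0 -0.106 -0.102 0.098 0" --pt "0 0 0 -0.106 -0.102 0.108 0" --pt "0 0 0 -0.106 -0.102 0.108 0"

```text
clock: 1.8
position: [0.5023, -0.042, 0.0993]
ee_rot: [0.785, -0.619, -0.001, 0.001]
ft_force: [0.5, 0.1, 0.7]
grip_width: 0.002
```

```bash
python3 - <<'E'
from h import *
print(rel(np.r_[.5039,-.0398,.075],np.radians(13.4)))
a=cams.camera("wrist");print(cams.camera_params("wrist"))
cv2.imwrite("pics/w1.png",a[:,:,::-1])
cv2.imwrite("pics/t2.png",cv2.resize(cams.camera("top")[135:285,270:390,::-1],None,fx=4,fy=4))
E
```

```text
(array([ 0.5023, -0.042 ,  0.0993]), array([-0.0017, -0.0021,  0.0243]), array([0.15, 0.07, 0.07]))
{'fx': 343.4293129396461, 'fy': 343.4293129396461, 'cx': 315.16953393341373, 'cy': 237.6974966986963, 'xyz': array([ 0.57269796, -0.02583034,  0.24476538]), 'rotation': array([-0.11001534,  0.08659254, -0.61315765,  0.77745485])}
```

View pics/w1.png

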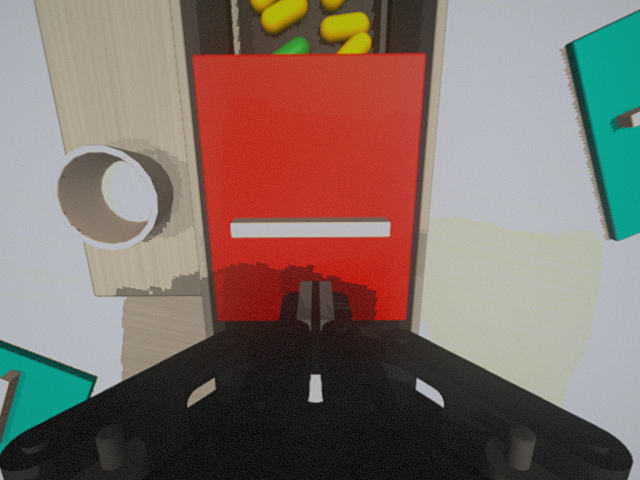

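```bash
python3 - <<'E'
from h import *
p=cams.camera_params("wrist")
W=at(p,[[193,55],[424,54],[231,237],[390,237],[231,222]],[.064,.064,.076,.076,.076]);print(W)
for a,b in((0,1),(2,3)): print(W[[a,b]].mean(0),np.degrees(np.arctan2(*(W[a]-W[b])[[1,0]]))-90,np.linalg.norm(W[a]-W[b]))
y=np.radians(13.4);u=np.array([np.cos(y),np.sin(y)]);v=np.array([-u[1],u[0]])
t=manip.get_obs()['position'][:2]
for c in (W[:2].mean(0)[:2]-.07*u, W[2:4].mean(0)[:2]+.016*u): print(c,"tcp rel",(t-c)@u,(t-c)@v)
E
```

```text
[[ 0.5972391   0.03968877  0.064     ]
 [ 0.6233862  -0.06750865  0.064     ]
 [ 0.5161714   0.00475773  0.076     ]
 [ 0.53518277 -0.07473207  0.076     ]
 [ 0.52399317  0.00608174  0.076     ]]
[ 0.61031265 -0.01390994  0.064     ] 13.707659875725724 0.11034018828167631
[ 0.52567708 -0.03498717  0.076     ] 13.450622347227707 0.08173164304670985
[ 0.54221834 -0.03013229] tcp rel -0.03968566731557191 -0.0029166398495053137
[ 0.5412415  -0.03127921] tcp rel -0.038469627134222674 -0.0020273321499770704
```

move_arm --pt "0 0 0 -0.0025 0 0.012 0" --pt "0 0 0 -0.0025 0 0.024 0" --pt "0 0 0 -0.0025 0 0.032 0" --pt "0 0 0 -0.0025 0 0.036 0" --pt "0 0 0 -0.0025 0 0.04 0" --pt "0 0 0 -0.0025 0 0.04 0"

```text
clock: 2.5
position: [0.5026, -0.0395, 0.06]
ee_rot: [0.785, -0.619, -0.0, 0.0]
ft_force: [-2.5, 0.1, 4.7]
grip_width: -0.0
```

move_arm --pt "0 0 0 0 0 0.003 0" --pt "0 0 0 0 0 0.005 0" --pt "0 0 0 0 0 0.007 0" --pt "0 0 0 0 0 0.007 0"

```text
clock: 2.9
position: [0.5036, -0.0395, 0.0548]
ee_rot: [0.785, -0.619, 0.001, -0.0]
ft_force: [-6.1, -1.1, 19.9]
grip_width: 0.002
```

move_arm --pt "0 0 0 0 -0.005 0.001 0" --pt "0 0 0 0 -0.012 0.001 0" --pt "0 0 0 0 -0.02 0.001 0" --pt "0 0 0 0 -0.028 0.001 0" --pt "0 0 0 0 -0.036 0.001 0" --pt "0 0 0 0 -0.044 0.001 0" --pt "0 0 0 0 -0.05 0.001 0" --pt "0 0 0 0 -0.05 0.001 0"

```text
clock: 3.7
position: [0.554, -0.028, 0.0549]
ee_rot: [0.785, -0.619, 0.002, -0.001]
ft_force: [-3.6, -2.0, 22.7]
grip_width: -0.003
```

```bash
python3 - <<'E'
from h import *
print(rel(np.r_[.5039,-.0398,.075],np.radians(13.4)))
a=cams.camera("wrist")
cv2.imwrite("pics/w2.png",a[:,:,::-1])
E
```

```text
(array([ 0.554 , -0.028 ,  0.0549]), array([-0.0002,  0.0513, -0.0203]), array([-0.25, -0.13,  0.06]))
```

View pics/w2.png

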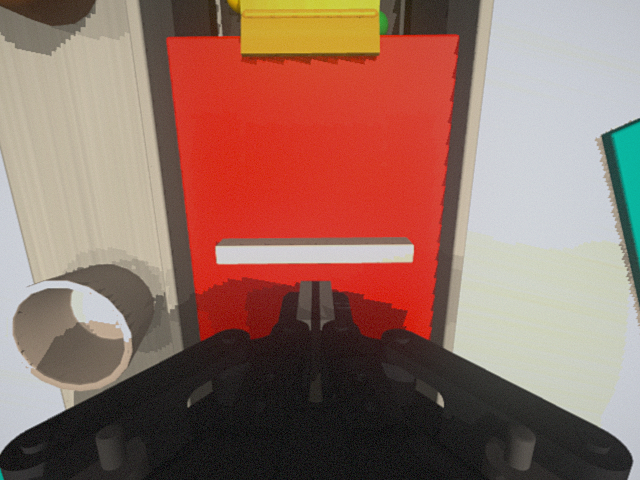

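The cover rode forward level with the fingers. Its front edge (row 36) is already under the lip (row 54), and the fingers stand about 10 mm behind the rib. I'll keep pushing.

move_arm --pt "0 0 0 0 -0.007 0.0005 0" --pt "0 0 0 0 -0.014 0.0005 0" --pt "0 0 0 0 -0.021 0.0005 0" --pt "0 0 0 0 -0.028 0.0005 0" --pt "0 0 0 0 -0.035 0.0005 0" --pt "0 0 0 0 -0.042 0.0005 0" --pt "0 0 0 0 -0.049 0.0005 0" --pt "0 0 0 0 -0.055 0.0005 0" --pt "0 0 0 0 -0.055 0.0005 0"

```text
clock: 4.65
position: [0.6058, -0.0161, 0.0549]
ee_rot: [0.785, -0.62, 0.001, 0.001]
ft_force: [-14.0, -3.8, 32.1]
grip_width: 0.002
```

```bash
python3 - <<'E'
from h import *
a=cams.camera("wrist")
cv2.imwrite("pics/w3.png",a[:,:,::-1])
E
```

```text
(no output)
```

View pics/w3.png

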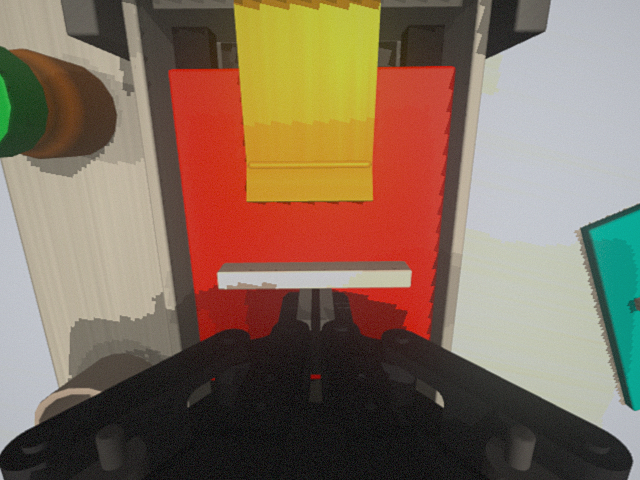

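The fingers have now reached the rib and the cover is well under the spring, but short of the stop. I'll push on until the force rises.

move_arm --pt "0 0 0 0 -0.005 0 0" --pt "0 0 0 0 -0.01 0 0" --pt "0 0 0 0 -0.014 0 0" --pt "0 0 0 0 -0.017 0 0" --pt "0 0 0 0 -0.017 0 0"

```text
clock: 5.2
position: [0.6219, -0.0121, 0.0548]
ee_rot: [0.785, -0.62, 0.001, 0.001]
ft_force: [-14.3, -4.0, 32.7]
grip_width: -0.003
```

move_arm --pt "0 0 0 0 -0.003 0 0" --pt "0 0 0 0 -0.005 0 0" --pt "0 0 0 0 -0.007 0 0" --pt "0 0 0 0 -0.007 0 0"

```text
clock: 5.6
position: [0.6257, -0.0112, 0.0548]
ee_rot: [0.785, -0.62, -0.001, 0.003]
ft_force: [-31.9, -6.3, 45.2]
grip_width: -0.003
```

The force jumped to 32 N and the motion stopped, so the cover is at the end stop. I'll ease the push off and lift straight up.

move_arm --pt "0 0 0 0 0.002 -0.002 0" --pt "0 0 0 0 0.003 -0.006 0" --pt "0 0 0 0 0.004 -0.015 0" --pt "0 0 0 0 0.004 -0.035 0" --pt "0 0 0 0 0.004 -0.07 0" --pt "0 0 0 0 0.02 -0.1 0" --pt "0 0 0 0 0.04 -0.1 0" --pt "0 0 0 0 0.04 -0.1 0"

```text
clock: 6.4
position: [0.5885, -0.0192, 0.153]
ee_rot: [0.785, -0.619, 0.001, -0.0]
ft_force: [0.3, 0.0, -0.8]
grip_width: 0.001
```

```bash
python3 - <<'E'
from h import *
print(manip.get_obs()['ft_force'])
a=cams.camera("wrist"); print(cams.camera_params("wrist"))
cv2.imwrite("pics/w4.png",a[:,:,::-1])
E
```

```text
[ 0.290413    0.02257276 -0.84571186]
{'fx': 343.4293129396461, 'fy': 343.4293129396461, 'cx': 315.16953393341373, 'cy': 237.6974966986963, 'xyz': array([ 0.65809883, -0.0027364 ,  0.29613059]), 'rotation': array([-0.11007081,  0.08596847, -0.61327492,  0.77742377])}
```

View pics/w4.png

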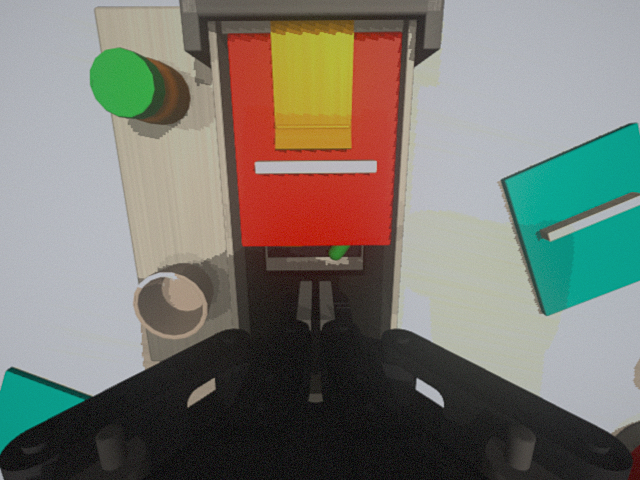

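```bash
python3 - <<'E'
from h import *
p=cams.camera_params("wrist"); t=cams.camera_params("top")
y=np.radians(13.45);u=np.array([np.cos(y),np.sin(y)]);v=np.array([-u[1],u[0]])
l=at(t,np.array([[272,580],[462,535]])/4+[270,135],.06)[:,:2].mean(0)
O=l+.187*u; c0=np.array([.5415,-.031]); print("origin",O,"c0 box",(c0-O)@u,(c0-O)@v)
f=lambda uv,z:np.c_[(at(p,uv,z)[:,:2]-O)@u,(at(p,uv,z)[:,:2]-O)@v].round(4)
print("front",f([[228,33],[403,33]],.055),"rear",f([[242,246],[391,245]],.055))
print("bridge top near",f([[190,18],[440,16]],.082),"lip edge",f([[275,149],[352,149]],.061),"rib rear",f([[257,173],[377,173]],.067))
print("cam",(p['xyz'][:2]-O)@u)
ob=[manip.get_obs()['position'][:2]]
print("stop tcp box",(np.array([.6257,-.0112])-O)@u)
a=cams.camera("top");cv2.imwrite("pics/t3.png",np.hstack([cv2.resize(a[135:285,270:390,::-1],None,fx=4,fy=4,interpolation=2)]))
# seen-from-wrist upscale of stop area
E
```

```text
origin [ 0.62240106 -0.00996092] c0 box -0.08357582826360788 -0.0016447307251163633
front [[ 0.0998  0.0528]
 [ 0.0999 -0.0564]] rear [[-0.0394  0.0522]
 [-0.0386 -0.0574]]
bridge top near [[ 0.1     0.067 ]
 [ 0.1011 -0.0699]] lip edge [[ 0.0299  0.025 ]
 [ 0.0299 -0.026 ]] rib rear [[ 0.0148  0.0367]
 [ 0.0148 -0.0423]]
cam 0.036399100825558243
stop tcp box 0.0029202561397810465
```

```bash
python3 -c "
import cv2;a=cv2.imread('pics/w4.png')[0:190,180:450];cv2.imwrite('pics/w4c.png',cv2.resize(a,None,fx=2.9,fy=2.9,interpolation=2))"
```

```text
(no output)
```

View pics/w4c.png

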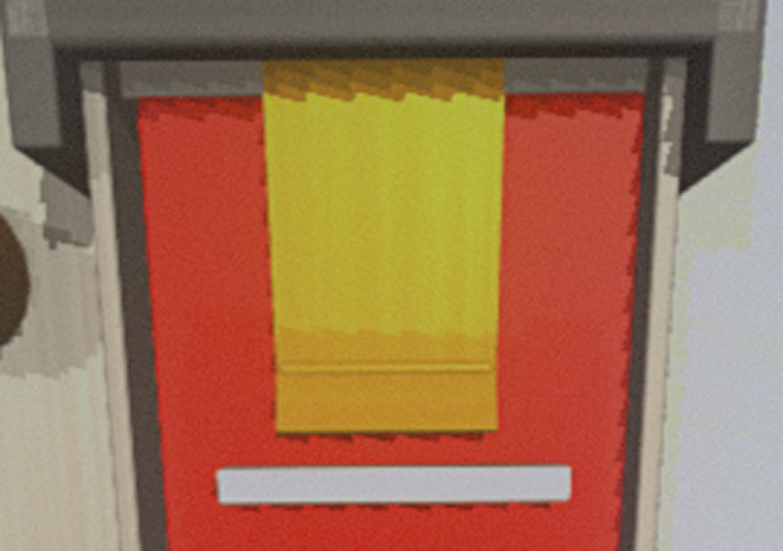

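```bash
python3 -c "
from workcell import manip
print(manip.hand_in())"
```

```text
the job is handed in; nothing more can be done
None
```

The red cover is closed: it sits against the end stop with the leaf spring holding it down, and I've handed the job in. No verdict was reported, so this rests on my own checks.

**What I did:** I pressed the cover down behind its rib with the shut fingers until the seal reached its bottom stop. The fingertips were at 54.8 mm and the press force was 20 to 45 N throughout. Keeping it pressed, I slid it under the spring until the push force jumped to about 32 N and it stopped moving. Then I eased off and lifted the arm clear, finishing about 6.5 s into the 35 s allowed.

**Last checks, from the wrist camera after release:**
- **Home position:** the front edge touches the grey end stop. It measured 99.9 mm along the box, against 96.5 mm for the stop. The spring's lip read 3.9 mm too far in the same measurement, so the corrected figure is about 96 mm.
- **Held down:** the cover's apparent width (109 mm, actual 110) fits the pressed height. I couldn't measure the spring force or seal depth directly.
- **Robot clear:** the wrist force was under 1 N.
- **Bystanders:** the cup and pot on the side deck look undisturbed. The arm touched nothing else that I noticed, but I didn't measure the other bystanders again at the end.

**Disagreement between cameras:** the top and wrist cameras differed by about 4 mm on where the cover started. That made no difference, because I stopped on force.

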